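# Lock a keyhole plate onto its screws

## Task

Mount the keyhole plate on the fixture: lower it over the two screw heads, press it flat on the base, slide it along until its slots are fully home on the screws and the spring lock pin pops up behind it, then let go. The screws may stand up to about a centimetre off toward either end, so feel for them gently and do not force anything. Leave the plate with the plain round holes and everything else on the bench where it is.

Things in the scene. Friction and masses are not known exactly. Their poses are not given: they have to be found in the camera images.
- plate_grip (a point): Centre of the keyhole plate's grip block: black, square, 30 x 30 x 50 mm high, upright at the middle of a loose bare aluminium plate 152 (x) x 64 (y) x 5 mm. The point is 30 mm above the plate's underside, 25 mm above its top. Plate about 0.3 kg (0.2 to 0.4), lying on a plywood board. z up. Fingers before or behind the block (its x faces) must stay 10 mm above the plate's top to clear the screw heads.
- keyhole_plate: The keyhole plate; origin mid-underside, axes as plate_grip. On its line y = 0: round entry holes 16.4 mm across at x = -29 and +61 mm, each with a slot 9 mm wide running toward -x, which stops a screw shank at x = -45 and +45 mm. Goes on with its x along the base's x (not turned half round), then slides 16 mm toward +x to lock. Friction 0.5 to 0.7: pressed hard it sticks, so slide under a light press (5 to 10 N).
- base_top (a point): Centre of the fixture base's top face, 18 mm above the bench; z up, +x is the locking direction. Two headed screws stand at x = d - 45 and d + 45 mm, y = 0; d lies between -12 and +12 mm, is different every time and NOT given in any reading. Plate_grip at x = d - 16 mm fits over the heads (1.2 mm play all round), at x = d it is home. It is 30 mm above this point when seated, 43 mm on top of the heads.
- fixture_base: Aluminium base 230 (x) x 110 (y) x 18 mm, fixed; origin mid-underside, axes as base_top. In its lengthwise channel a steel strip, flush with the top, carries the screws and the lock pin; it is clamped at its adjustment d and does not move in use. Screws: shank 6 mm, head 14 mm across with bevelled rim; its underside 8, top 13 mm above the base. Over 60 N spoils them.
- lock_pin (a joint): Spring pin 10 mm across, bevelled top, in the strip at x = d - 82.5 mm, y = 0 of the base. 0 m = up, 6 mm above the base's top; 0.006 m = pushed level with it. Spring 1.8 N up, 3.6 N down. The plate's rear end presses it down as the plate is lowered over the heads; it pops up behind the plate's rear edge in the last 1.5 to 3 mm of the slide and locks it.
- plain_grip (a point): Centre of the grip block of the other loose plate: same outline, thickness and grip block, but with two plain round holes (16.4 mm) without slots. Leave it alone.
- workpiece_a: Bystander: grey cast tray-like workpiece 60 x 110 x 28 mm; origin under its centre.
- block_a: Bystander: small dark clamp block 24 x 60 x 29 mm; origin under its centre.
- block_b: Bystander: small dark clamp block 24 x 63 x 28 mm; origin under its centre.
- block_c: Bystander: small dark clamp block 24 x 59 x 27 mm; origin under its centre.
- block_d: Bystander: small dark clamp block 25 x 52 x 21 mm; origin under its centre.

How it is judged:
By the outcome, as a careful person would: the job done as asked, in the order asked, and still so for the second after the job is handed in, with the robot touching nothing.
It also fails if it takes over 58 s, if anything falls off the work surface, if the arm or the gripper's body presses on something with over 40 N, if the wrist force passes 120 N, or if a joint passes its speed limit or range.

## Robot

A 7-joint arm with a two-finger parallel gripper is mounted at the origin on a cart in front of the work surface, level with it; the furniture and walls round the work are solid. World frame = base frame: x ahead of the robot, y to its left, z up, the work surface at z = 0. Lengths are in m, angles in rad, forces in N, time in s.
With the tool pointing down it reaches from about 0.425 to 0.925 m from the base axis. Payload 6.8 kg.
Tool frame: the origin (TCP) lies between the finger pads; the fingertips stand 8 mm ahead of it and the grasp point (between the pads) lies 11 mm behind it; z points along the fingers, y is the line along which they close (so a half turn about z gives the same grasp; the last joint's range is limited). The gripper opens to 88 mm and grips with 3 to 60 N. Pads are 20 mm wide; open, the fingers measure 115 mm over their backs; the gripper's body (75 mm by 178 mm) begins 61 mm behind the grasp point.
Start: joints at [-1.423, 0.477, 0.022, 1.555, -0.011, 1.109, -0.083], TCP at [0.171, 0.653, 0.231] pointing down, gripper open.
Joint ranges: [-2.96, 2.96], [-0.34, 2.1], [-1.41, 1.46], [0.24, 2.44], [-1.37, 4.51], [0.17, 1.92], [-2.96, 2.96]. Speed limits (rad/s): [2.39, 2.39, 3.14, 3.14, 3.14, 3.14, 3.14].

## Interface

Orientations are given as a unit quaternion [x, y, z, w].
In Python, from station import * gives the robot as it stands. The module is installed in compiled form; this text tells all that it offers.
- The arm moves only by the tool carry_out, never from a script. Its argument "targets" is a list of rows, each an object of numbers: "dx", "dy", "dz": the shift along the tool's x, y, z in mm; "twist": the turn about the tool's z in degrees; "hand": the finger opening in mm, from 0 to 87.8. A call has 1 to 10 rows; each row shifts and turns the commanded pose from where the row before left it, along the tool's axes as they then stand; what a row does not reach is not made up. A row lasts 1/8 s, in which the tool goes at most 62.5 mm and 10.7 degrees, less where a joint would pass 70% of its speed; a pose out of reach is approached as far as the arm can. A call with a gripper value outside its range is refused whole. The fingers move at their own pace and stop on an object; the grip force is fixed at half the most. Time passes only in rows, so rows that do not move let the fingers close. It gives the time, the measured TCP pose, the force, the opening and the grip force at its end, in the units of the state.
- read_state(): the state, without advancing time (a new reading comes with each control period).
- snapshot(name): name is "side" or "top"; returns the picture (480x640x3 uint8, blue, green, red); there is no depth.
- get_calibration(name): a dict with "mtx" (3x3 intrinsics, pixels), "distortion" ([k1, k2, p1, p2, k3] as OpenCV has them; the pictures are not rectified), "extrinsics" (4x4, takes a point from camera to world coordinates). Camera axes: x right, y down, z forward; pixel columns grow to the right and rows downward; lengths in m; the calibration is good to about 2 mm. A picture is of the moment at which its call begins. get_calibration takes no time and is no camera call.
- finish_job(): hands the job in; it is judged then, once.
Trained networks look in the newest picture that a camera, given by its name, has taken for a name from the list of things; names that differ only in an ending like _2 or _b are one class to them, and where a whole thing is asked for, a point or a joint stands for the part that bears it (a point fixed in the world has none). Each returns a list of dicts, best first, with "conf" (0 to 1); they miss things now and then, are a little off and sometimes report something else, mostly with a low value. They report only what shows in the picture. A call takes as long as a camera call.
- look_for(name, camera): "centre" ([x, y, z] in m, in the coordinates of the camera as it stood for that picture, good to about 4 mm: the middle of the surface that is visible of it).
- outline_of(name, camera): "pixels" (480x640 bool, what is visible of it).
- place_of(name, camera): "centre" ([x, y, z] in m, in the coordinates of the camera as it stood for that picture, good to about 4 mm: a listed point, or the origin of a listed thing).
The state is a dict: "clock": time; "joint_positions": joint angles; "qvel": joint speeds; "effort": joint torques, N m; "ee_pos": TCP position; "orientation": TCP orientation; "force": force on the tool from outside, world axes, zero at the start; "moment": the same for the moment, N m; "gripper_width": finger opening in m; "grip_force": force on a finger pad.
Only numpy, scipy, OpenCV 4.12 (cv2) and the standard library are available. Lean on these libraries where they do the work, as an engineer would, in place of code of your own. Each camera call takes 0.05 s, during which the arm holds its last target. There are 200 camera calls.

## Working session

There is one attempt and no reset: what is moved stays moved. The work goes in short steps, Python scripts to look and compute and a tool call to move; the robot and the scene stay as the last step left them, time stands still between calls to the robot, and variables do not carry over. Pictures are saved under pics/ and viewed, at most 10 in all, crops included, and the job is handed in when it is done.

Besides the shell and the picture viewer there is one more tool, called after ">>>" as a command line: name --argument value ..., lists and objects as JSON in quotes. carry_out: Moves the arm, as the interface text tells. Its arguments: {"type":"object","properties":{"targets":{"type":"array","items":{"type":"object","properties":{"dx":{"type":"number"},"dy":{"type":"number"},"dz":{"type":"number"},"twist":{"type":"number"},"hand":{"type":"number"}}}}},"required":["targets"]}

```bash
mkdir -p pics; cat > h.py <<'E'
from station import *
import numpy as np, cv2
def w(cam,p):
    T=np.array(get_calibration(cam)["extrinsics"]); return (T@np.r_[p,1])[:3]
def ray(cam,uv,z):
    c=get_calibration(cam);T=np.array(c["extrinsics"])
    n=cv2.undistortPoints(np.array(uv,float).reshape(-1,1,2),np.array(c["mtx"]),np.array(c["distortion"])).reshape(-1,2)
    d=np.c_[n,np.ones(len(n))]@T[:3,:3].T; o=T[:3,3]
    return o+d*((z-o[2])/d[:,2])[:,None]
E
python3 - <<'E'
from h import *
for c in("top","side"):
    im=snapshot(c);cv2.imwrite(f"pics/{c}0.png",im)
    for n in("plate_grip","base_top","plain_grip","keyhole_plate","lock_pin"):
        for r in place_of(n,c)[:3]: print(c,n,round(r["conf"],2),w(c,r["centre"]).round(4))
s=read_state();print({k:np.round(v,3) for k,v in s.items()})
E
```

```text
top plate_grip 0.57 [0.5407 0.228  0.0472]
top base_top 0.85 [0.5338 0.0126 0.0175]
top plain_grip 0.95 [0.5393 0.3741 0.0485]
top keyhole_plate 0.77 [0.541  0.2244 0.0175]Traceback (most recent call last):
  File "<stdin>", line 5, in <module>
ValueError: it knows: base_top, block, fixture_base, keyhole_plate, plain_grip, plate_grip, workpiece
```

```bash
python3 - <<'E'
from h import *
for c in("top","side"):
    im=snapshot(c);cv2.imwrite(f"pics/{c}0.png",im)
    for n in("plate_grip","base_top","plain_grip","keyhole_plate","fixture_base"):
        for r in place_of(n,c)[:3]: print(c,n,round(r["conf"],2),w(c,r["centre"]).round(4))
s=read_state();print({k:np.round(v,3) for k,v in s.items()})
E
```

```text
top plate_grip 0.91 [0.5416 0.2262 0.0427]
top base_top 0.82 [0.5338 0.0136 0.0168]
top base_top 0.28 [0.539  0.3721 0.0487]
top plain_grip 0.67 [0.5422 0.3726 0.0464]
top keyhole_plate 0.64 [0.5411 0.224  0.0188]
top fixture_base 0.96 [ 0.5351  0.0154 -0.0014]
side plate_grip 0.64 [0.5451 0.2288 0.0475]
side base_top 0.93 [0.5275 0.0177 0.0161]
side plain_grip 0.58 [0.5407 0.3771 0.0468]
side keyhole_plate 0.59 [0.5433 0.2253 0.0158]
side keyhole_plate 0.22 [0.5425 0.225  0.0473]
side fixture_base 0.74 [ 0.5335  0.0149 -0.0055]
side fixture_base 0.73 [0.5426 0.2263 0.047 ]
{'clock': np.float64(0.85), 'joint_positions': array([-1.423,  0.477,  0.022,  1.555, -0.012,  1.109, -0.083]), 'qvel': array([-0.001,  0.001, -0.002,  0.002,  0.001, -0.   , -0.001]), 'effort': array([-0.0000e+00, -5.8268e+01,  1.5330e+00, -2.7293e+01, -5.4000e-02,
        1.0000e-02,  0.0000e+00]), 'ee_pos': array([0.171, 0.653, 0.231]), 'orientation': array([ 0.128,  0.992,  0.   , -0.   ]), 'force': array([-0.625, -0.553,  0.179]), 'moment': array([0.026, 0.002, 0.034]), 'grip_force': np.float64(0.0), 'gripper_width': np.float64(0.088)}
```

View pics/top0.png

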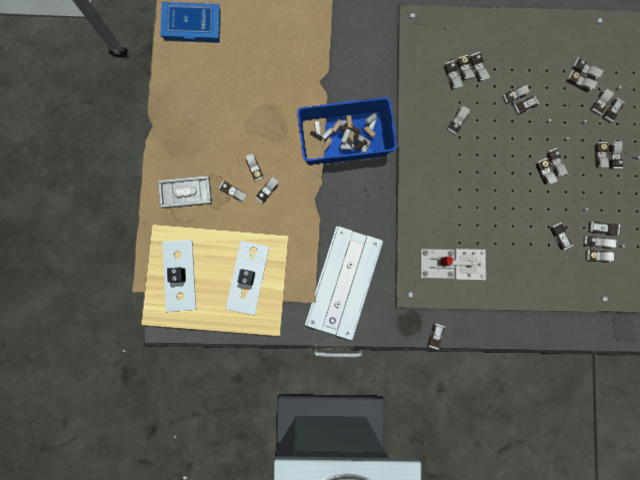

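View pics/side0.png

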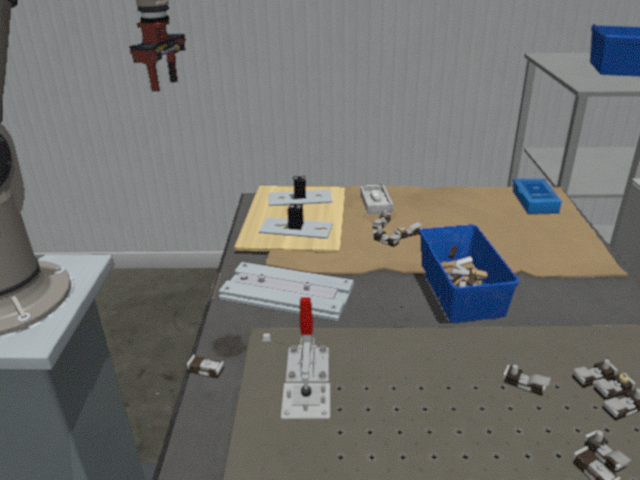

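```bash
python3 - <<'E'
from h import *
im=cv2.imread("pics/top0.png")
a=cv2.resize(im[230:325,215:285],None,fx=6,fy=6,interpolation=cv2.INTER_CUBIC)
b=cv2.resize(im[220:345,300:390],None,fx=4.56,fy=4.56,interpolation=cv2.INTER_CUBIC)
out=np.zeros((570,a.shape[1]+b.shape[1]+0,3),np.uint8)
out[:570,:420]=a[:570]; out[:b.shape[0],420:420+b.shape[1]]=b[:570]
out=out[:, :800] if out.shape[1]>800 else out
out=cv2.resize(out,(min(800,out.shape[1]),out.shape[0])); print(out.shape)
cv2.imwrite("pics/crop1.png",out)
for n in("keyhole_plate","fixture_base","plate_grip"):
    r=outline_of(n,"top")[0]; m=r["pixels"]
    c=cv2.findContours(m.astype(np.uint8),0,2)[0]; c=max(c,key=cv2.contourArea)
    z={"keyhole_plate":.02,"fixture_base":.018,"plate_grip":.065}[n]
    P=ray("top",c.reshape(-1,2),z)
    R=cv2.minAreaRect((P[:,:2]*1000).astype(np.float32)); print(n,r["conf"],R,np.argwhere(m).mean(0))
c=get_calibration("top");print(np.array(c["extrinsics"]).round(3),np.array(c["mtx"]).round(1))
E
```

```text
(570, 800, 3)
keyhole_plate 0.97 ((539.1184692382812, 226.6927032470703), (67.83290100097656, 153.5215301513672), 79.8901138305664) [277.28820309 247.07964161]
fixture_base 0.72 ((533.1181640625, 16.072402954101562), (109.800048828125, 230.78858947753906), 73.39958953857422) [282.7731401  343.51710145]
plate_grip 0.8 ((537.2806396484375, 223.57371520996094), (64.13265991210938, 149.13519287109375), 79.16732025146484) [279.01576806 246.62309257]
[[ 0.022 -0.996  0.087  0.504]
 [-0.999 -0.024 -0.028  0.114]
 [ 0.03  -0.087 -0.996  1.345]
 [ 0.     0.     0.     1.   ]] [[604.5   0.  316.7]
 [  0.  604.5 242.2]
 [  0.    0.    1. ]]
```

View pics/crop1.png

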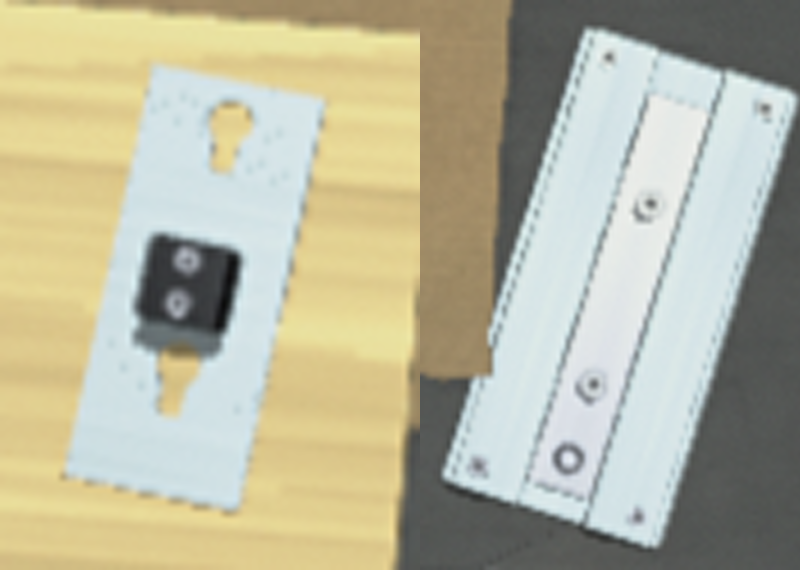

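```bash
python3 - <<'E'
from h import *
def rect(n,z,k=4):
    L=[]
    for i in range(k):
        snapshot("top"); r=outline_of(n,"top")[0]; m=r["pixels"]
        m=cv2.morphologyEx(m.astype(np.uint8),cv2.MORPH_CLOSE,np.ones((9,9)))
        c=max(cv2.findContours(m,0,2)[0],key=cv2.contourArea)
        R=cv2.minAreaRect((ray("top",c.reshape(-1,2),z)[:,:2]*1000).astype(np.float32))
        a=R[2]-90 if R[1][0]<R[1][1] else R[2]
        L.append([*R[0],a,*R[1]])
    print(n,np.round(L,1).tolist()); return np.median(L,0)
b=rect("fixture_base",.018,3); p=rect("keyhole_plate",.020,3)
S=ray("top",[[350.6,265],[338,304.1]],.031)*1000; pin=ray("top",[[332.5,320.4]],.024)*1000
a=np.deg2rad(b[2]);u=np.array([np.cos(a),np.sin(a)]);v=np.array([-u[1],u[0]])
for q in [*S,*pin]: print(q.round(1),"base xy",((q[:2]-b[:2])@u).round(1),((q[:2]-b[:2])@v).round(1))
H=ray("top",[[215+231/6,230+118/6],],.02)*1000
a=np.deg2rad(p[2]);u=np.array([np.cos(a),np.sin(a)]);v=np.array([-u[1],u[0]])
for q in H: print("hole",((q[:2]-p[:2])@u).round(1),((q[:2]-p[:2])@v).round(1))
dd=S[0]-S[1]; print(np.hypot(*dd[:2]),np.rad2deg(np.arctan2(dd[1],dd[0])))
im=snapshot("side"); cv2.imwrite("pics/side1.png",cv2.resize(im[255:325,210:360],None,fx=5.3,fy=5.3,interpolation=cv2.INTER_CUBIC))
print(read_state()["clock"])
E
```

```text
fixture_base [[533.5, 15.4, -16.2, 113.4, 232.9], [533.1, 16.0, -17.1, 110.4, 230.2], [532.6, 15.9, -16.6, 110.4, 227.7]]
keyhole_plate [[538.3, 227.3, -9.6, 63.2, 152.1], [538.5, 226.7, -10.6, 63.9, 151.7], [538.4, 226.9, -9.6, 64.2, 151.4]]
[570.8   1.9  31. ] base xy 40.2 -2.7
[485.5  27.9  31. ] base xy -49.0 -2.1
[450.   38.7  24. ] base xy -86.1 -1.9
hole 62.9 -1.7
89.16625879027471 -16.907827869860355
1.65
```

View pics/side1.png

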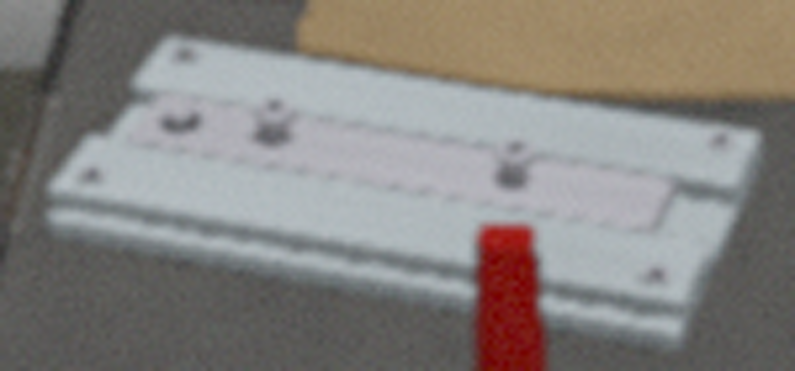

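>>> carry_out --targets '[{"twist": -4.8},{"dx": -31,"dy": -25.4,"dz": 5},{"dx": -31,"dy": -25.4,"dz": 5},{"dx": -31,"dy": -25.4,"dz": 5},{"dx": -31,"dy": -25.4,"dz": 5},{"dx": -31,"dy": -25.4,"dz": 5},{"dx": -31,"dy": -25.4,"dz": 5},{"dx": -31,"dy": -25.4,"dz": 5},{"dx": -31,"dy": -25.4,"dz": 5},{"dx": -31,"dy": -25.4,"dz": 5}]'

```text
schema error: expected keys dx, dy, dz, twist, hand
```

```bash
cat >> h.py <<'E'
def yaw():
    q=read_state()["orientation"]; return 2*np.arctan2(q[0],q[1])  # minus yaw
def go(x,y,z,yawdeg=None):
    s=read_state(); q=s["orientation"]
    from scipy.spatial.transform import Rotation as R
    M=R.from_quat(q).as_matrix(); d=np.array([x,y,z])-np.array(s["ee_pos"])*1000
    Y=np.rad2deg(np.arctan2(-M[0,1],M[1,1]))
    print("t",round(float(s["clock"]),2),"pos",(np.array(s["ee_pos"])*1000).round(1),"yaw",Y.round(2),"tilt",M[:,2].round(4),"F",np.round(s["force"],1),"M",np.round(s["moment"],2),"w",round(s["gripper_width"]*1000,1),"tool d",(M.T@d).round(1),"twist",None if yawdeg is None else round(Y-yawdeg,2))
E
python3 -c "
from h import *
go(538.5,227,100,-9.9)"
```

```text
t 1.65 pos [170.8 653.1 230.7] yaw -14.66 tilt [ 0.e+00  1.e-04 -1.e+00] F [-0.  -0.7 -0.5] M [-0.02 -0.02  0.01] w 87.7 tool d [-463.6 -319.2  130.6] twist -4.76
```

All five keys are needed in every row.

>>> carry_out --targets '[{"dx": 0,"dy": 0,"dz": 0,"twist": -4.8,"hand": 87},{"dx": -31,"dy": -25.4,"dz": 5,"twist": 0,"hand": 87},{"dx": -31,"dy": -25.4,"dz": 5,"twist": 0,"hand": 87},{"dx": -31,"dy": -25.4,"dz": 5,"twist": 0,"hand": 87},{"dx": -31,"dy": -25.4,"dz": 5,"twist": 0,"hand": 87},{"dx": -31,"dy": -25.4,"dz": 5,"twist": 0,"hand": 87},{"dx": -31,"dy": -25.4,"dz": 5,"twist": 0,"hand": 87},{"dx": -31,"dy": -25.4,"dz": 5,"twist": 0,"hand": 87},{"dx": -31,"dy": -25.4,"dz": 5,"twist": 0,"hand": 87},{"dx": -31,"dy": -25.4,"dz": 5,"twist": 0,"hand": 87}]'

```text
clock: 2.9
ee_pos: [0.4074, 0.3791, 0.1857]
orientation: [0.086, 0.996, 0.0, 0.0]
force: [-0.2, 0.6, 0.2]
gripper_width: 0.0871
grip_force: 0.0
```

```bash
python3 -c "
from h import *
go(538.5,227,100,-9.9)"
```

```text
t 2.9 pos [407.4 379.1 185.7] yaw -9.85 tilt [ 3.e-04  5.e-04 -1.e+00] F [-0.2  0.6  0.2] M [-0.01 -0.01  0.01] w 87.1 tool d [-155.2 -127.5   85.7] twist 0.05
```

>>> carry_out --targets '[{"dx": -31,"dy": -25.5,"dz": 10,"twist": 0,"hand": 87},{"dx": -31,"dy": -25.5,"dz": 10,"twist": 0,"hand": 87},{"dx": -31,"dy": -25.5,"dz": 10,"twist": 0,"hand": 87},{"dx": -31,"dy": -25.5,"dz": 15,"twist": 0,"hand": 87},{"dx": -31,"dy": -25.5,"dz": 20,"twist": 0,"hand": 87},{"dx": 0,"dy": 0,"dz": 20,"twist": 0,"hand": 87},{"dx": 0,"dy": 0,"dz": 0,"twist": 0,"hand": 87}]'

```text
clock: 3.78
ee_pos: [0.5366, 0.2272, 0.0994]
orientation: [0.086, 0.996, -0.001, -0.001]
force: [-0.6, 1.3, 0.4]
gripper_width: 0.087
grip_force: 0.0
```

```bash
python3 -c "
from h import *
go(538.5,227,40,-9.9)
im=snapshot('side');cv2.imwrite('pics/side2.png',cv2.resize(im[100:260,220:380],None,fx=3.7,fy=3.7,interpolation=cv2.INTER_CUBIC))
for r in place_of('plate_grip','side')[:2]: print(r['conf'],w('side',r['centre']))
"
```

```text
t 3.77 pos [536.6 227.2  99.4] yaw -9.89 tilt [-0.0026 -0.0013 -1.    ] F [-0.6  1.3  0.4] M [-0.   -0.03 -0.  ] w 87.0 tool d [-2.1  0.2 59.4] twist 0.01
0.76 [0.54124287 0.22562396 0.04754054]
```

View pics/side2.png

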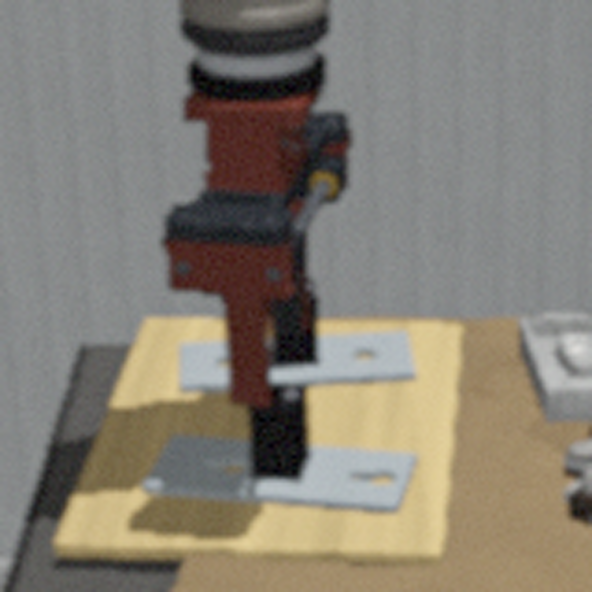

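>>> carry_out --targets '[{"dx": -3.5,"dy": 0,"dz": 25,"twist": 0,"hand": 87},{"dx": 0,"dy": 0,"dz": 25,"twist": 0,"hand": 87},{"dx": 0,"dy": 0,"dz": 9.5,"twist": 0,"hand": 87},{"dx": 0,"dy": 0,"dz": 0,"twist": 0,"hand": 50},{"dx": 0,"dy": 0,"dz": 0,"twist": 0,"hand": 36},{"dx": 0,"dy": 0,"dz": 0,"twist": 0,"hand": 26},{"dx": 0,"dy": 0,"dz": 0,"twist": 0,"hand": 20},{"dx": 0,"dy": 0,"dz": 0,"twist": 0,"hand": 20}]'

```text
clock: 4.88
ee_pos: [0.541, 0.2274, 0.0414]
orientation: [0.086, 0.996, 0.0, 0.0]
force: [0.5, -0.3, 0.3]
gripper_width: 0.0403
grip_force: 0.0
```

```bash
python3 -c "
from h import *
go(540,227,100,-9.9)"
```

```text
t 4.88 pos [541.  227.4  41.4] yaw -9.86 tilt [ 3.e-04  2.e-04 -1.e+00] F [ 0.5 -0.3  0.3] M [0.01 0.01 0.04] w 40.3 tool d [  0.9  -0.5 -58.6] twist 0.04
```

>>> carry_out --targets '[{"dx": 0,"dy": 0,"dz": 0,"twist": 0,"hand": 20},{"dx": 0,"dy": 0,"dz": 0,"twist": 0,"hand": 20},{"dx": 0,"dy": 0,"dz": 0,"twist": 0,"hand": 20},{"dx": 0,"dy": 0,"dz": 0,"twist": 0,"hand": 20}]'

```text
clock: 5.38
ee_pos: [0.5409, 0.2272, 0.0412]
orientation: [0.086, 0.996, -0.0, -0.0]
force: [-0.6, -0.5, 1.0]
gripper_width: 0.0299
grip_force: 30.0
```

```bash
python3 -c "
from h import *
go(540,227,100,-9.9)"
```

```text
t 5.38 pos [540.9 227.2  41.2] yaw -9.86 tilt [-0.e+00 -1.e-04 -1.e+00] F [-0.6 -0.5  1. ] M [-0.15  0.13  0.01] w 29.9 tool d [  0.8  -0.4 -58.8] twist 0.04
```

>>> carry_out --targets '[{"dx": 0,"dy": 0,"dz": -10,"twist": 0,"hand": 20},{"dx": 0,"dy": 0,"dz": -20,"twist": 0,"hand": 20},{"dx": 0,"dy": 0,"dz": -20,"twist": 3.4,"hand": 20},{"dx": 0,"dy": 0,"dz": -10,"twist": 3.4,"hand": 20},{"dx": -5,"dy": -30,"dz": 0,"twist": 0,"hand": 20},{"dx": -6,"dy": -35,"dz": 0,"twist": 0,"hand": 20},{"dx": -6,"dy": -35,"dz": 0,"twist": 0,"hand": 20},{"dx": -6,"dy": -35,"dz": 0,"twist": 0,"hand": 20},{"dx": -6,"dy": -35,"dz": 0,"twist": 0,"hand": 20},{"dx": -6,"dy": -35,"dz": 0,"twist": 0,"hand": 20}]'

```text
clock: 6.62
ee_pos: [0.5151, 0.0199, 0.1014]
orientation: [0.145, 0.989, 0.0, -0.0]
force: [0.5, 0.0, -3.2]
gripper_width: 0.03
grip_force: 30.0
```

>>> carry_out --targets '[{"dx": 0,"dy": 0,"dz": 10,"twist": 0,"hand": 20},{"dx": 0,"dy": 0,"dz": 0,"twist": 0,"hand": 20}]'

```text
clock: 6.88
ee_pos: [0.5149, 0.0215, 0.0906]
orientation: [0.145, 0.989, 0.0, -0.001]
force: [0.0, 1.1, -4.2]
gripper_width: 0.0302
grip_force: 30.0
```

```bash
python3 - <<'E'
from h import *
go(516,21,75,-16.7)
im=snapshot("top")
cv2.imwrite("pics/top3.png",cv2.resize(im[210:345,290:400],None,fx=4.4,fy=4.4,interpolation=cv2.INTER_CUBIC))
for i in range(2):
    for r in place_of("keyhole_plate","top")[:2]: print(round(r["conf"],2),w("top",r["centre"]).round(4))
    for n,z in(("keyhole_plate",.07),("fixture_base",.018)):
        r=outline_of(n,"top")[0]; m=r["pixels"].astype(np.uint8); print(n,r["conf"],m.sum())
        cv2.imwrite(f"/tmp/{n}.png",m*255)
        P=ray("top",np.argwhere(m)[:,::-1],z)[:,:2]*1000
        print(cv2.minAreaRect(P.astype(np.float32)))
    snapshot("top")
E
```

```text
t 6.88 pos [514.9  21.5  90.6] yaw -16.64 tilt [-1.6e-03  3.0e-04 -1.0e+00] F [ 0.   1.1 -4.2] M [ 0.06 -0.04 -0.05] w 30.2 tool d [-1.2 -0.2 15.6] twist 0.06
keyhole_plate 0.86 287
((516.1219482421875, 30.959720611572266), (46.14100646972656, 150.85028076171875), 71.65557098388672)
fixture_base 0.85 1840
((533.1041259765625, 17.309844970703125), (108.91961669921875, 229.5252227783203), 72.87596130371094)
0.67 [0.7841 0.2202 0.0049]
keyhole_plate 0.86 361
((520.3560791015625, 38.40198516845703), (48.58102798461914, 155.81027221679688), 66.14188385009766)
fixture_base 0.97 2008
((533.3388061523438, 17.071380615234375), (110.97947692871094, 231.66253662109375), 72.76500701904297)
```

View pics/top3.png

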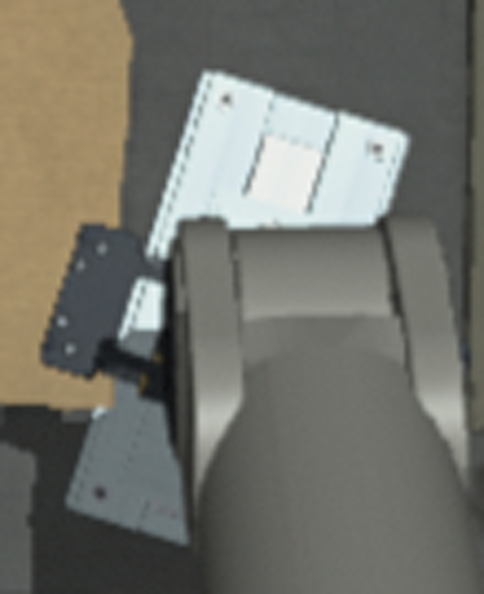

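>>> carry_out --targets '[{"dx": 0,"dy": 0,"dz": 12,"twist": 0,"hand": 20},{"dx": 0,"dy": 0,"dz": 12,"twist": 0,"hand": 20},{"dx": 0,"dy": 0,"dz": 4,"twist": 0,"hand": 20},{"dx": 0,"dy": 0,"dz": 0,"twist": 0,"hand": 20}]'

```text
clock: 7.82
ee_pos: [0.5152, 0.0208, 0.0626]
orientation: [0.145, 0.989, -0.0, -0.001]
force: [-0.1, -0.8, -2.9]
gripper_width: 0.0295
grip_force: 30.0
```

```bash
cat >> h.py <<'E'
def proj(cam,P):
    c=get_calibration(cam);W=np.linalg.inv(np.array(c["extrinsics"]))
    return cv2.projectPoints(np.array(P,float)/1000,cv2.Rodrigues(W[:3,:3])[0],W[:3,3],np.array(c["mtx"]),np.array(c["distortion"]))[0].reshape(-1,2)
def place(xy,yawd,z,L):  # local mm points -> world mm
    a=np.deg2rad(yawd);L=np.array(L,float)
    return np.c_[xy[0]+L[:,0]*np.cos(a)-L[:,1]*np.sin(a), xy[1]+L[:,0]*np.sin(a)+L[:,1]*np.cos(a), z+L[:,2]]
def box(lx,ly): return [[-lx/2,-ly/2,0],[lx/2,-ly/2,0],[lx/2,ly/2,0],[-lx/2,ly/2,0]]
E
python3 - <<'E'
from h import *
go(516,21,57,-16.7)
s=read_state();x,y,z=np.array(s["ee_pos"])*1000
im=snapshot("side"); cv2.imwrite("pics/side4raw.png",im)
old=cv2.imread("pics/side0.png")
f=5;x0,y0,W,H=212,225,150,60
def up(i): return cv2.resize(i[y0+10:y0+10+H+35,x0:x0+W],None,fx=f,fy=f,interpolation=cv2.INTER_CUBIC)
A=up(im)
y0+=10
def dr(I,P,col,close=True):
    p=((proj("side",P)-[x0,y0]+.5)*f-.5); cv2.polylines(I,[np.round(p*16).astype(np.int32)],close,col,1,cv2.LINE_AA,4)
b=(533.1,15.8)
dr(A,place(b,-16.7,18,box(230,110)),(0,0,255))
dr(A,place((x,y),-16.64,z-26.2,box(152,64)),(0,255,0))
dr(A,place((x,y),-16.64,z-21.2,box(152,64)),(255,0,0))
cv2.imwrite("pics/side4.png",A[:, :]);print(A.shape)
T=np.array(get_calibration("side")["extrinsics"]);print(T.round(3))
E
```

```text
t 7.83 pos [515.2  20.8  62.6] yaw -16.66 tilt [-1.2e-03 -2.0e-04 -1.0e+00] F [-0.1 -0.8 -2.9] M [-0.    0.01  0.01] w 29.5 tool d [-0.7  0.5  5.5] twist 0.04
(475, 750, 3)
[[ 1.    -0.009 -0.022  0.62 ]
 [ 0.015 -0.5    0.866 -0.831]
 [-0.019 -0.866 -0.499  0.617]
 [ 0.     0.     0.     1.   ]]
```

View pics/side4.png

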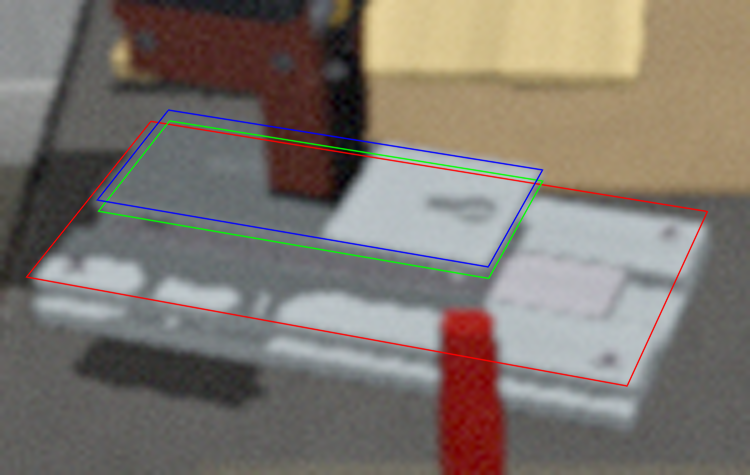

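```bash
cat > fit.py <<'E'
from h import *
from scipy.optimize import minimize
from scipy.ndimage import map_coordinates, gaussian_filter
def edgefit(img,cam,segs,p0,fixyaw=None,z=18,span=4,sig=1.0):
    g=gaussian_filter(cv2.cvtColor(img,cv2.COLOR_BGR2GRAY).astype(float),sig)
    gy,gx=np.gradient(g)
    t=np.linspace(.05,.95,60)[:,None]
    def cost(p):
        yw=p[2] if fixyaw is None else fixyaw; c=0
        for a,b in segs:
            L=np.array(a)*(1-t)+np.array(b)*t
            q=proj(cam,place(p[:2],yw,z,L)); d=q[-1]-q[0]; n=np.array([-d[1],d[0]])/np.hypot(*d)
            v=map_coordinates(gx,q.T[::-1],order=1)*n[0]+map_coordinates(gy,q.T[::-1],order=1)*n[1]
            c-=abs(v.mean())
        return c
    best=min((minimize(cost,np.array(p0[:2 if fixyaw is not None else 3])+np.r_[i,j,[0]*(fixyaw is None)],method="Nelder-Mead",options=dict(xatol=.02,fatol=1e-3)) for i in(-span,0,span) for j in(-span,0,span)),key=lambda r:r.fun)
    return best.x.round(2),round(best.fun,2)
def sides(lx,ly):
    B=box(lx,ly); return [(B[i],B[(i+1)%4]) for i in range(4)]
E
python3 - <<'E'
from fit import *
top=cv2.imread("pics/top0.png");sd=cv2.imread("pics/side0.png");s4=cv2.imread("pics/side4raw.png")
for nm,c in(("top",top),("side",sd)):
    print(nm,"base",edgefit(c,nm,sides(230,110),(533.1,15.8,-16.7)))
    print(nm,"strip?",edgefit(c,nm,sides(152,64),(538.4,227,-9.9),z=20),"plate on board")
S=sides(152,64)
for z in(36.4+5,): print("plate s4", edgefit(s4,"side",[S[1],S[0]],(515,21),fixyaw=-16.66,z=z), edgefit(s4,"side",[S[1]],(515,21),fixyaw=-16.66,z=z), edgefit(s4,"side",S[:2],(515,21),fixyaw=-16.66,z=z-5))
print(ray("side",[[261.5,274.7],[306.95,282.6]],.031)*1000)
print(ray("top",[[350.2,264.6],[337.6,303.7]],.031)*1000)
E
```

```text
Traceback (most recent call last):
  File "fit.py", line 16, in edgefit
    best=min((minimize(cost,np.array(p0[:2 if fixyaw is not None else 3])+np.r_[i,j,[0]*(fixyaw is None)],method="Nelder-Mead",options=dict(xatol=.02,fatol=1e-3)) for i in(-span,0,span) for j in(-span,0,span)),key=lambda r:r.fun)
  File "fit.py", line 16, in <genexpr>
    best=min((minimize(cost,np.array(p0[:2 if fixyaw is not None else 3])+np.r_[i,j,[0]*(fixyaw is None)],method="Nelder-Mead",options=dict(xatol=.02,fatol=1e-3)) for i in(-span,0,span) for j in(-span,0,span)),key=lambda r:r.fun)
              ~~~~~~~~^^^^^^^^^^^^^^^^^^^^^^^^^^^^^^^^^^^^^^^^^^^^^^^^^^^^^^^^^^^^^^^^^^^^^^^^^^^^^^^^^^^^^^^^^^^^^^^^^^^^^^^^^^^^^^^^^^^^^^^^^^^^^^^^^^^^^^^^^^^^
  File "fit.py", line 12, in cost
    q=proj(cam,place(p[:2],yw,z,L)); d=q[-1]-q[0]; n=np.array([-d[1],d[0]])/np.hypot(*d)
  File "h.py", line 19, in proj
    c=get_calibration(cam);W=np.linalg.inv(np.array(c["extrinsics"]))
ValueError: time passes only in moves, steps and waits
```

```bash
sed -i 's/^import numpy as np, cv2/import numpy as np, cv2, functools, station\nget_calibration=functools.lru_cache(None)(station.get_calibration)/' h.py
cat > m.py <<'E'
from fit import *
top=cv2.imread("pics/top0.png");sd=cv2.imread("pics/side0.png");s4=cv2.imread("pics/side4raw.png")
for nm,c in(("top",top),("side",sd)):
    print(nm,"base",edgefit(c,nm,sides(230,110),(533.1,15.8,-16.7)))
    print(nm,"plate on board",edgefit(c,nm,sides(152,64),(538.4,227,-9.9),z=20))
S=sides(152,64)
for z in(36.4+5,): print("plate s4", edgefit(s4,"side",[S[1],S[0]],(515,21),fixyaw=-16.66,z=z), edgefit(s4,"side",[S[1]],(515,21),fixyaw=-16.66,z=z), edgefit(s4,"side",S[:2],(515,21),fixyaw=-16.66,z=z-5))
print(ray("side",[[261.5,274.7],[306.95,282.6]],.031)*1000)
print(ray("top",[[350.2,264.6],[337.6,303.7]],.031)*1000)
print(read_state()["clock"])
E
python3 m.py
```

```text
top base (array([533.79,  15.16, -16.47]), np.float64(-156.37))
top plate on board (array([562.98, 242.8 ,  -4.89]), np.float64(-38.98))
side base (array([534.75,   6.22, -16.68]), np.float64(-65.96))
side plate on board (array([563.98, 213.3 ,  -7.6 ]), np.float64(-28.89))
plate s4 (array([513.58,  17.95]), np.float64(-24.41)) (array([352.78,   9.86]), np.float64(-19.04)) (array([513.28,  25.13]), np.float64(-24.46))
[[487.57710737  25.70663233  31.        ]
 [573.61012756  -0.81326894  31.        ]]
[[571.69775953   2.81285619  31.        ]
 [486.37680637  28.74065332  31.        ]]
7.875
```

>>> carry_out --targets '[{"dx": -1.5,"dy": 0,"dz": 2,"twist": 0,"hand": 20},{"dx": 0,"dy": 0,"dz": 1.5,"twist": 0,"hand": 20},{"dx": 0,"dy": 0,"dz": 0.5,"twist": 0,"hand": 20},{"dx": 0,"dy": 0,"dz": 0.5,"twist": 0,"hand": 20}]'

```text
clock: 8.38
ee_pos: [0.5171, 0.0205, 0.0587]
orientation: [0.145, 0.989, 0.0, 0.0]
force: [1.0, -1.2, -3.9]
gripper_width: 0.0298
grip_force: 30.0
```

>>> carry_out --targets '[{"dx": 0,"dy": 0,"dz": 0.5,"twist": 0,"hand": 20},{"dx": 0,"dy": 0,"dz": 0.5,"twist": 0,"hand": 20}]'

```text
clock: 8.62
ee_pos: [0.5171, 0.0205, 0.0576]
orientation: [0.145, 0.989, 0.0, -0.0]
force: [-0.3, 0.1, -2.7]
gripper_width: 0.0298
grip_force: 30.0
```

>>> carry_out --targets '[{"dx": 0,"dy": 0,"dz": 0.5,"twist": 0,"hand": 20},{"dx": 0,"dy": 0,"dz": 0.5,"twist": 0,"hand": 20}]'

```text
clock: 8.88
ee_pos: [0.5171, 0.0205, 0.0566]
orientation: [0.145, 0.989, 0.0, -0.0]
force: [0.5, -0.0, -4.2]
gripper_width: 0.0302
grip_force: 30.0
```

>>> carry_out --targets '[{"dx": 0,"dy": 0,"dz": 0.5,"twist": 0,"hand": 20},{"dx": 0,"dy": 0,"dz": 0.5,"twist": 0,"hand": 20}]'

```text
clock: 9.12
ee_pos: [0.5171, 0.0204, 0.0556]
orientation: [0.145, 0.989, -0.0, -0.0]
force: [0.2, -0.1, -3.6]
gripper_width: 0.0301
grip_force: 30.0
```

>>> carry_out --targets '[{"dx": 0,"dy": 0,"dz": 0.5,"twist": 0,"hand": 20},{"dx": 0,"dy": 0,"dz": 0.5,"twist": 0,"hand": 20}]'

```text
clock: 9.38
ee_pos: [0.5171, 0.0205, 0.0546]
orientation: [0.145, 0.989, 0.0, -0.0]
force: [-0.1, -0.0, -3.6]
gripper_width: 0.0298
grip_force: 30.0
```

>>> carry_out --targets '[{"dx": 0,"dy": 0,"dz": 0.5,"twist": 0,"hand": 20},{"dx": 0,"dy": 0,"dz": 0.5,"twist": 0,"hand": 20}]'

```text
clock: 9.62
ee_pos: [0.517, 0.0204, 0.0536]
orientation: [0.145, 0.989, -0.0, -0.0]
force: [0.4, 0.1, -2.7]
gripper_width: 0.0301
grip_force: 30.0
```

>>> carry_out --targets '[{"dx": 0,"dy": 0,"dz": 0.5,"twist": 0,"hand": 20},{"dx": 0,"dy": 0,"dz": 0.5,"twist": 0,"hand": 20}]'

```text
clock: 9.88
ee_pos: [0.5169, 0.0204, 0.0525]
orientation: [0.145, 0.989, -0.0, -0.0]
force: [-1.4, -1.1, -3.7]
gripper_width: 0.0298
grip_force: 30.0
```

>>> carry_out --targets '[{"dx": 0,"dy": 0,"dz": 0.5,"twist": 0,"hand": 20},{"dx": 0,"dy": 0,"dz": 0.5,"twist": 0,"hand": 20}]'

```text
clock: 10.12
ee_pos: [0.5169, 0.0204, 0.0516]
orientation: [0.145, 0.989, -0.0, -0.0]
force: [-1.1, -0.7, -3.2]
gripper_width: 0.03
grip_force: 30.0
```

>>> carry_out --targets '[{"dx": 0,"dy": 0,"dz": 0.5,"twist": 0,"hand": 20},{"dx": 0,"dy": 0,"dz": 0.5,"twist": 0,"hand": 20}]'

```text
clock: 10.38
ee_pos: [0.5169, 0.0204, 0.0506]
orientation: [0.145, 0.989, -0.0, -0.0]
force: [-0.5, -1.2, -3.6]
gripper_width: 0.03
grip_force: 30.0
```

```bash
python3 -c "
from h import *
go(516,21,57,-16.7)"
```

```text
t 10.38 pos [516.9  20.4  50.6] yaw -16.66 tilt [-3.e-04 -0.e+00 -1.e+00] F [-0.5 -1.2 -3.6] M [-0.13  0.24 -0.01] w 30.0 tool d [ 1.1  0.3 -6.4] twist 0.04
```

>>> carry_out --targets '[{"dx": 0,"dy": 0,"dz": 0.5,"twist": 0,"hand": 20},{"dx": 0,"dy": 0,"dz": 0.5,"twist": 0,"hand": 20},{"dx": 0,"dy": 0,"dz": 0.5,"twist": 0,"hand": 20}]'

```text
clock: 10.75
ee_pos: [0.517, 0.0204, 0.0491]
orientation: [0.145, 0.989, -0.0, -0.0]
force: [-1.3, -0.3, -3.6]
gripper_width: 0.0296
grip_force: 30.0
```

>>> carry_out --targets '[{"dx": 0,"dy": 0,"dz": 0.5,"twist": 0,"hand": 20},{"dx": 0,"dy": 0,"dz": 0.5,"twist": 0,"hand": 20},{"dx": 0,"dy": 0,"dz": 0.5,"twist": 0,"hand": 20}]'

```text
clock: 11.12
ee_pos: [0.517, 0.0204, 0.0476]
orientation: [0.145, 0.989, -0.0, -0.0]
force: [-2.1, -1.7, -2.3]
gripper_width: 0.0297
grip_force: 30.0
```

>>> carry_out --targets '[{"dx": 0,"dy": 0,"dz": 0.5,"twist": 0,"hand": 20},{"dx": 0,"dy": 0,"dz": 0.5,"twist": 0,"hand": 20}]'

```text
clock: 11.38
ee_pos: [0.517, 0.0204, 0.0467]
orientation: [0.145, 0.989, 0.0, -0.0]
force: [-2.8, -1.7, -1.1]
gripper_width: 0.0296
grip_force: 30.0
```

```bash
python3 -c "
from h import *
go(516,21,57,-16.7)"
```

```text
t 11.38 pos [517.   20.4  46.7] yaw -16.66 tilt [-1.e-04  0.e+00 -1.e+00] F [-2.8 -1.7 -1.1] M [-0.24  0.55  0.13] w 29.6 tool d [  1.2   0.2 -10.3] twist 0.04
```

>>> carry_out --targets '[{"dx": 0.4,"dy": -0.4,"dz": 0,"twist": 0,"hand": 20},{"dx": 0,"dy": 0,"dz": 0.5,"twist": 0,"hand": 20}]'

```text
clock: 11.62
ee_pos: [0.517, 0.0203, 0.0463]
orientation: [0.145, 0.989, 0.0, 0.0]
force: [0.2, -0.1, -1.5]
gripper_width: 0.0299
grip_force: 30.0
```

>>> carry_out --targets '[{"dx": 0,"dy": 0,"dz": 0.5,"twist": 0,"hand": 20},{"dx": 0,"dy": 0,"dz": 0.5,"twist": 0,"hand": 20}]'

```text
clock: 11.88
ee_pos: [0.517, 0.0203, 0.0452]
orientation: [0.145, 0.989, 0.0, 0.0]
force: [-0.0, 0.2, -1.2]
gripper_width: 0.0298
grip_force: 30.0
```

>>> carry_out --targets '[{"dx": 0,"dy": 0,"dz": 0.5,"twist": 0,"hand": 20},{"dx": 0,"dy": 0,"dz": 0,"twist": 0,"hand": 20}]'

```text
clock: 12.12
ee_pos: [0.517, 0.0204, 0.0448]
orientation: [0.145, 0.989, 0.0, 0.0]
force: [0.2, 0.2, -2.0]
gripper_width: 0.03
grip_force: 30.0
```

```bash
python3 -c "
from h import *
go(516,21,57,-16.7)"
```

```text
t 12.12 pos [517.   20.4  44.8] yaw -16.65 tilt [ 8.e-04  2.e-04 -1.e+00] F [ 0.2  0.2 -2. ] M [ 0.14  0.05 -0.05] w 30.0 tool d [  1.1   0.3 -12.2] twist 0.05
```

>>> carry_out --targets '[{"dx": 0,"dy": 0,"dz": 0.5,"twist": 0,"hand": 20},{"dx": 0,"dy": 0,"dz": 0,"twist": 0,"hand": 20}]'

```text
clock: 12.38
ee_pos: [0.5169, 0.0203, 0.0442]
orientation: [0.145, 0.989, 0.0, 0.0]
force: [2.0, 0.3, -1.1]
gripper_width: 0.0297
grip_force: 30.0
```

>>> carry_out --targets '[{"dx": 0,"dy": 0,"dz": 0.5,"twist": 0,"hand": 20},{"dx": 0,"dy": 0,"dz": 0,"twist": 0,"hand": 20}]'

```text
clock: 12.62
ee_pos: [0.5168, 0.0203, 0.0437]
orientation: [0.145, 0.989, 0.0, 0.0]
force: [1.8, 0.6, -1.4]
gripper_width: 0.0298
grip_force: 30.0
```

```bash
python3 -c "
from h import *
go(516,21,57,-16.7)"
```

```text
t 12.62 pos [516.8  20.3  43.7] yaw -16.65 tilt [ 4.e-04  1.e-04 -1.e+00] F [ 1.8  0.6 -1.4] M [ 0.25 -0.11 -0.11] w 29.8 tool d [  1.    0.5 -13.3] twist 0.05
```

>>> carry_out --targets '[{"dx": -0.2,"dy": 0,"dz": 0.5,"twist": 0,"hand": 20},{"dx": 0,"dy": 0,"dz": 0,"twist": 0,"hand": 20}]'

```text
clock: 12.88
ee_pos: [0.5168, 0.0202, 0.0431]
orientation: [0.145, 0.989, 0.0, 0.0]
force: [1.6, 0.8, -1.1]
gripper_width: 0.0298
grip_force: 30.0
```

>>> carry_out --targets '[{"dx": 0,"dy": 0,"dz": 0.5,"twist": 0,"hand": 20},{"dx": 0,"dy": 0,"dz": 0,"twist": 0,"hand": 20}]'

```text
clock: 13.12
ee_pos: [0.5168, 0.0202, 0.0426]
orientation: [0.145, 0.989, 0.0, 0.0]
force: [1.0, 1.2, -0.3]
gripper_width: 0.0298
grip_force: 30.0
```

>>> carry_out --targets '[{"dx": 0,"dy": 0,"dz": 0.5,"twist": 0,"hand": 20},{"dx": 0,"dy": 0,"dz": 0,"twist": 0,"hand": 20}]'

```text
clock: 13.38
ee_pos: [0.5168, 0.0202, 0.0421]
orientation: [0.145, 0.989, 0.0, -0.0]
force: [-0.0, 1.5, -0.9]
gripper_width: 0.0299
grip_force: 30.0
```

```bash
python3 -c "
from h import *
go(516,21,57,-16.7)"
```

```text
t 13.38 pos [516.8  20.2  42.1] yaw -16.66 tilt [-0.e+00  1.e-04 -1.e+00] F [-0.   1.5 -0.9] M [ 0.38 -0.08 -0.1 ] w 29.9 tool d [  1.    0.6 -14.9] twist 0.04
```

>>> carry_out --targets '[{"dx": 0,"dy": 0.2,"dz": 0.5,"twist": 0,"hand": 20},{"dx": 0,"dy": 0,"dz": 0,"twist": 0,"hand": 20}]'

```text
clock: 13.62
ee_pos: [0.5168, 0.0202, 0.0416]
orientation: [0.145, 0.989, -0.0, -0.0]
force: [1.2, 0.7, -0.6]
gripper_width: 0.0298
grip_force: 30.0
```

>>> carry_out --targets '[{"dx": 0,"dy": 0,"dz": 0.5,"twist": 0,"hand": 20},{"dx": 0,"dy": 0,"dz": 0,"twist": 0,"hand": 20}]'

```text
clock: 13.88
ee_pos: [0.5168, 0.0202, 0.0412]
orientation: [0.145, 0.989, -0.0, 0.0]
force: [0.1, 0.9, 0.3]
gripper_width: 0.0304
grip_force: 30.0
```

>>> carry_out --targets '[{"dx": 0,"dy": 0,"dz": 0.5,"twist": 0,"hand": 20},{"dx": 0,"dy": 0,"dz": 0,"twist": 0,"hand": 20}]'

```text
clock: 14.12
ee_pos: [0.5168, 0.0202, 0.0411]
orientation: [0.145, 0.989, 0.0, -0.0]
force: [-2.6, -0.4, 7.8]
gripper_width: 0.03
grip_force: 30.0
```

```bash
python3 -c "
from h import *
go(516,21,57,-16.7)"
```

```text
t 14.12 pos [516.8  20.2  41.1] yaw -16.66 tilt [-1.e-04  1.e-04 -1.e+00] F [-2.6 -0.4  7.8] M [-0.01  0.36 -0.07] w 30.0 tool d [  1.    0.5 -15.9] twist 0.04
```

>>> carry_out --targets '[{"dx": -1,"dy": 0,"dz": 0,"twist": 0,"hand": 20},{"dx": -1,"dy": 0,"dz": 0,"twist": 0,"hand": 20},{"dx": -1,"dy": 0,"dz": 0,"twist": 0,"hand": 20}]'

```text
clock: 14.5
ee_pos: [0.5174, 0.02, 0.0411]
orientation: [0.145, 0.989, 0.0, -0.002]
force: [-10.3, 3.0, 17.1]
gripper_width: 0.0297
grip_force: 30.0
```

```bash
python3 -c "
from h import *
go(516,21,57,-16.7)"
```

```text
t 14.5 pos [517.4  20.   41.1] yaw -16.64 tilt [-4.3e-03  8.0e-04 -1.0e+00] F [-10.3   3.   17.1] M [ 0.46  1.61 -0.06] w 29.7 tool d [  1.7   0.6 -15.9] twist 0.06
```

>>> carry_out --targets '[{"dx": 0,"dy": 0,"dz": -0.7,"twist": 0,"hand": 20},{"dx": 0,"dy": 0,"dz": 0,"twist": 0,"hand": 20}]'

```text
clock: 14.75
ee_pos: [0.5185, 0.0195, 0.0411]
orientation: [0.145, 0.989, -0.0, -0.001]
force: [-3.8, 1.3, 4.5]
gripper_width: 0.0298
grip_force: 30.0
```

```bash
python3 -c "
from h import *
go(516,21,57,-16.7)"
```

```text
t 14.75 pos [518.5  19.5  41.1] yaw -16.64 tilt [-0.0023  0.     -1.    ] F [-3.8  1.3  4.5] M [0.37 0.9  0.04] w 29.8 tool d [  2.8   0.7 -15.9] twist 0.06
```

>>> carry_out --targets '[{"dx": -1,"dy": 0,"dz": 0,"twist": 0,"hand": 20},{"dx": -1,"dy": 0,"dz": 0,"twist": 0,"hand": 20},{"dx": -1,"dy": 0,"dz": 0,"twist": 0,"hand": 20}]'

```text
clock: 15.12
ee_pos: [0.5223, 0.0185, 0.0411]
orientation: [0.145, 0.989, -0.0, -0.0]
force: [-2.3, 1.0, 1.9]
gripper_width: 0.0299
grip_force: 30.0
```

```bash
python3 -c "
from h import *
go(516,21,57,-16.7)"
```

```text
t 15.12 pos [522.3  18.5  41.1] yaw -16.66 tilt [-8.e-04 -1.e-04 -1.e+00] F [-2.3  1.   1.9] M [0.37 1.   0.04] w 29.9 tool d [  6.8   0.6 -15.8] twist 0.04
```

>>> carry_out --targets '[{"dx": -1,"dy": 0,"dz": 0.2,"twist": 0,"hand": 20},{"dx": -1,"dy": 0,"dz": 0,"twist": 0,"hand": 20},{"dx": -1,"dy": 0,"dz": 0,"twist": 0,"hand": 20},{"dx": -1,"dy": 0,"dz": 0,"twist": 0,"hand": 20}]'

```text
clock: 15.62
ee_pos: [0.5262, 0.0175, 0.0411]
orientation: [0.145, 0.989, -0.0, -0.0]
force: [-4.8, 1.6, 5.3]
gripper_width: 0.0295
grip_force: 30.0
```

```bash
python3 -c "
from h import *
go(516.8,20.2,41.1,-16.7)"
```

```text
t 15.62 pos [526.2  17.5  41.1] yaw -16.66 tilt [-6.e-04  1.e-04 -1.e+00] F [-4.8  1.6  5.3] M [ 0.38  1.37 -0.01] w 29.5 tool d [ 9.8 -0.1  0. ] twist 0.04
```

>>> carry_out --targets '[{"dx": -1,"dy": 0,"dz": 0,"twist": 0,"hand": 20},{"dx": -1,"dy": 0,"dz": 0,"twist": 0,"hand": 20},{"dx": -1,"dy": 0,"dz": 0,"twist": 0,"hand": 20}]'

```text
clock: 16.0
ee_pos: [0.5293, 0.0166, 0.0411]
orientation: [0.145, 0.989, 0.0, -0.0]
force: [-3.9, 1.1, 4.8]
gripper_width: 0.0298
grip_force: 30.0
```

>>> carry_out --targets '[{"dx": -1,"dy": 0,"dz": 0,"twist": 0,"hand": 20},{"dx": -0.5,"dy": 0,"dz": 0,"twist": 0,"hand": 20}]'

```text
clock: 16.25
ee_pos: [0.5306, 0.0163, 0.0411]
orientation: [0.145, 0.989, 0.0, -0.0]
force: [-5.5, 2.1, 5.7]
gripper_width: 0.0298
grip_force: 30.0
```

```bash
python3 -c "
from h import *
go(516.8,20.2,41.1,-16.7)"
```

```text
t 16.25 pos [530.6  16.3  41.1] yaw -16.65 tilt [-4.e-04  1.e-04 -1.e+00] F [-5.5  2.1  5.7] M [ 0.4   1.32 -0.  ] w 29.8 tool d [14.3 -0.2  0.1] twist 0.05
```

>>> carry_out --targets '[{"dx": -0.5,"dy": 0,"dz": 0,"twist": 0,"hand": 20},{"dx": -0.5,"dy": 0,"dz": 0,"twist": 0,"hand": 20}]'

```text
clock: 16.5
ee_pos: [0.5306, 0.0162, 0.0411]
orientation: [0.145, 0.989, 0.0, -0.001]
force: [-9.0, 3.4, 9.2]
gripper_width: 0.0298
grip_force: 30.0
```

>>> carry_out --targets '[{"dx": -0.5,"dy": 0,"dz": 0,"twist": 0,"hand": 20},{"dx": -0.5,"dy": 0,"dz": 0,"twist": 0,"hand": 20}]'

```text
clock: 16.75
ee_pos: [0.5307, 0.0162, 0.0411]
orientation: [0.145, 0.989, 0.0, -0.002]
force: [-11.4, 3.4, 12.6]
gripper_width: 0.03
grip_force: 30.0
```

```bash
python3 -c "
from h import *
go(516.8,20.2,41.1,-16.7)"
```

```text
t 16.75 pos [530.7  16.2  41.1] yaw -16.64 tilt [-3.5e-03  7.0e-04 -1.0e+00] F [-11.4   3.4  12.6] M [ 0.67  1.95 -0.04] w 30.0 tool d [14.5 -0.1  0.1] twist 0.06
```

>>> carry_out --targets '[{"dx": 0,"dy": 0,"dz": -0.7,"twist": 0,"hand": 20},{"dx": 0,"dy": 0,"dz": 0,"twist": 0,"hand": 20}]'

```text
clock: 17.0
ee_pos: [0.5308, 0.0161, 0.0412]
orientation: [0.145, 0.989, -0.0, -0.002]
force: [-7.3, 2.3, 2.7]
gripper_width: 0.0299
grip_force: 30.0
```

```bash
python3 -c "
from h import *
go(516.8,20.2,41.1,-16.7)"
```

```text
t 17.0 pos [530.8  16.1  41.2] yaw -16.62 tilt [-3.4e-03  4.0e-04 -1.0e+00] F [-7.3  2.3  2.7] M [ 0.64  1.35 -0.06] w 29.9 tool d [14.5 -0.1  0.1] twist 0.08
```

>>> carry_out --targets '[{"dx": -0.5,"dy": 0,"dz": -0.1,"twist": 0,"hand": 20},{"dx": 0,"dy": 0,"dz": 0,"twist": 0,"hand": 20},{"dx": 0,"dy": 0,"dz": 0,"twist": 0,"hand": 20}]'

```text
clock: 17.38
ee_pos: [0.5308, 0.0161, 0.0412]
orientation: [0.145, 0.989, -0.0, -0.002]
force: [-9.3, 2.7, 3.0]
gripper_width: 0.03
grip_force: 30.0
```

```bash
python3 - <<'E'
from h import *
go(516.8,20.2,41.1,-16.7)
im=snapshot("side"); cv2.imwrite("pics/side5raw.png",im)
c=im[250:325,212:362]; A=cv2.resize(c,None,fx=5,fy=5,interpolation=cv2.INTER_CUBIC)
cv2.imwrite("pics/side5.png",cv2.convertScaleAbs(A,alpha=1.3,beta=10))
E
```

```text
t 17.38 pos [530.8  16.1  41.2] yaw -16.62 tilt [-4.2e-03  6.0e-04 -1.0e+00] F [-9.3  2.7  3. ] M [ 0.7   1.57 -0.02] w 30.0 tool d [14.6 -0.1  0.2] twist 0.08
```

View pics/side5.png

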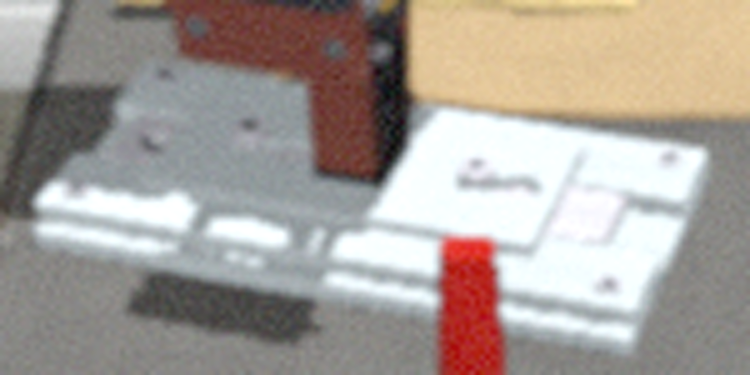

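>>> carry_out --targets '[{"dx": 0.9,"dy": 0,"dz": 0,"twist": 0,"hand": 20},{"dx": 0.9,"dy": 0,"dz": 0,"twist": 0,"hand": 20},{"dx": 0,"dy": 0,"dz": 0,"twist": 0,"hand": 20}]'

```text
clock: 17.8
ee_pos: [0.5307, 0.0161, 0.0413]
orientation: [0.145, 0.989, -0.0, -0.001]
force: [-3.6, 1.7, -4.9]
gripper_width: 0.03
grip_force: 30.0
```

```bash
python3 -c "
from h import *
go(516.8,20.2,41.1,-16.7)"
```

```text
t 17.8 pos [530.7  16.1  41.3] yaw -16.64 tilt [-1.3e-03 -1.0e-04 -1.0e+00] F [-3.6  1.7 -4.9] M [ 0.5   0.77 -0.05] w 30.0 tool d [14.5 -0.1  0.2] twist 0.06
```

>>> carry_out --targets '[{"dx": 0,"dy": 0,"dz": 0.3,"twist": 0,"hand": 20},{"dx": 0,"dy": 0,"dz": 0,"twist": 0,"hand": 33},{"dx": 0,"dy": 0,"dz": 0,"twist": 0,"hand": 45},{"dx": 0,"dy": 0,"dz": 0,"twist": 0,"hand": 60},{"dx": 0,"dy": 0,"dz": 0,"twist": 0,"hand": 60},{"dx": 0,"dy": 0,"dz": 0,"twist": 0,"hand": 60}]'

```text
clock: 18.55
ee_pos: [0.5316, 0.0159, 0.0417]
orientation: [0.145, 0.989, 0.0, 0.0]
force: [0.3, 0.3, 0.7]
gripper_width: 0.0598
grip_force: 0.0
```

>>> carry_out --targets '[{"dx": 0,"dy": 0,"dz": -10,"twist": 0,"hand": 60},{"dx": 0,"dy": 0,"dz": -30,"twist": 0,"hand": 60},{"dx": 0,"dy": 0,"dz": -50,"twist": 0,"hand": 60},{"dx": 0,"dy": 0,"dz": -50,"twist": 0,"hand": 60},{"dx": 0,"dy": 30,"dz": -20,"twist": 0,"hand": 60},{"dx": 0,"dy": 40,"dz": 0,"twist": 0,"hand": 60},{"dx": 0,"dy": 40,"dz": 0,"twist": 0,"hand": 60},{"dx": 0,"dy": 40,"dz": 0,"twist": 0,"hand": 60},{"dx": 0,"dy": 40,"dz": 0,"twist": 0,"hand": 60},{"dx": 0,"dy": 40,"dz": 0,"twist": 0,"hand": 60}]'

```text
clock: 19.8
ee_pos: [0.5976, 0.2375, 0.2024]
orientation: [0.145, 0.989, 0.0, 0.0]
force: [-0.2, -0.1, 0.3]
gripper_width: 0.0603
grip_force: 0.0
```

```bash
python3 - <<'E'
from h import *
go(516.8,20.2,41.1,-16.7)
im=snapshot("top"); b=cv2.resize(im[220:345,300:390],None,fx=4.6,fy=4.6,interpolation=cv2.INTER_CUBIC)
s=snapshot("side"); a=cv2.resize(s[240:330,212:352],(385,248),interpolation=cv2.INTER_CUBIC)
c=cv2.resize(s[260:295,225:275],(385,270),interpolation=cv2.INTER_CUBIC)
out=np.zeros((575,800,3),np.uint8); out[:b.shape[0],:b.shape[1]]=b[:575]; out[:248,415:]=a; out[250:520,415:]=c
cv2.imwrite("pics/end.png",out)
E
```

```text
t 19.8 pos [597.6 237.5 202.4] yaw -16.66 tilt [ 5.e-04  1.e-04 -1.e+00] F [-0.2 -0.1  0.3] M [-0.02  0.01 -0.01] w 60.3 tool d [  15.1 -231.3  161.2] twist 0.04
```

View pics/end.png

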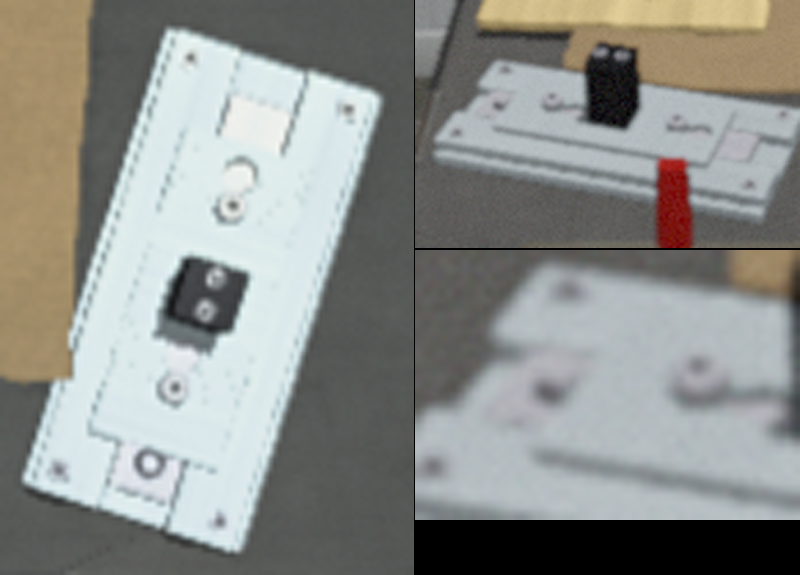

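```bash
python3 -c "
from station import *
print(finish_job())"
```

```text
the job is handed in; nothing more can be done
None
```

The keyhole plate is mounted and the job is handed in: the last pictures show both screws at the slot ends and the lock pin standing clear behind the plate's rear edge, and the gripper has let go and backed away (19.8 s on the clock before hand-in).

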